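# Flip the case marker and call the instructor

## Robot

A 6-joint arm with a two-finger parallel gripper is mounted at the origin on the work surface. World frame = base frame: x ahead of the robot, y to its left, z up, the work surface at z = 0. Lengths are in m, angles in rad, forces in N, time in s.
With the tool pointing down it reaches from about 0.35 to 0.775 m from the base axis. Payload 7.3 kg.
Tool frame: the origin (TCP) lies on the centre line of the jaws, within the pads' length; the fingertips stand 11 mm ahead of it and the grasp point (between the pads) lies 8 mm behind it; z points along the fingers, y is the direction in which the jaws open and shut (so a half turn about z gives the same grasp; the last joint's range is limited). The gripper opens to 92 mm and grips with 3 to 60 N. Pads are 19 mm wide; open, the fingers measure 130 mm over their backs; the gripper's body (75 mm by 190 mm) begins 47 mm behind the grasp point.
Start: joints at [-1.273, 0.342, 1.524, -0, 1.275, -0.146], TCP at [0.225, -0.474, 0.238] pointing down, gripper open.
Joint ranges: [-2.53, 2.53], [-0.77, 2.02], [0.04, 2.7], [-1, 4.14], [0.28, 2.66], [-3.11, 3.11]. Speed limits (rad/s): [2.57, 2.57, 3.14, 3.14, 3.14, 3.14].

## Interface

Orientations are given as [roll, pitch, yaw] about the fixed x, y, z axes, in that order (R = Rz(yaw) Ry(pitch) Rx(roll)).
In Python, from cell import robot gives the robot as it stands.
- The arm moves only by the tool jog_arm, never from a script. Its argument "deltas" is one flat list of numbers, 6 for each row, row after row: the shift along the world's x, y, z in units of 0.1 m (1.0 is 0.1 m), then the turn, a rotation vector about the world's x, y, z in units of 90 degrees (1.0 is 90 degrees). A call has 1 to 5 rows; each row is the pose to reach, as a shift and turn from the pose commanded when the call began; what a row does not reach only later rows make up. A row lasts 1/12 s, in which the tool goes at most 41.7 mm and 7.16 degrees, less where a joint would pass 70% of its speed; a pose out of reach is approached as far as the arm can. A call with a number of a shift or a turn outside -1 to 1 is refused whole. A call with a gripper value outside its range is refused whole. "claw" is the opening, from 0 (shut) to 1 (fully open), set as the call begins (left out, the last holds). The fingers move at their own pace and stop on an object; "newtons" is the grip in N (left out, the last holds). Time passes only in rows, so rows that repeat a pose let the fingers close. It gives the time, the measured TCP pose, the force and the opening at its end, in the units of the state.
- robot.observe(): the state, without advancing time (a new reading comes with each control period).
- robot.read_camera(name): name is "scene" or "top" or "wrist"; returns the picture (384x512x3 uint8, red, green, blue); there is no depth.
- robot.camera_params(name): a dict with "fx", "fy", "cx", "cy" (pixels), "k1" (the pictures are not rectified: a ray, as slopes to the right and down, at radius r is drawn at 1 + k1 r^2 times it, then the intrinsics apply), "R" (3x3) and "t" (3): a world point X has camera coordinates R X + t. Camera axes: x right, y down, z forward; pixel columns grow to the right and rows downward; lengths in m; the calibration is good to about 2 mm. A picture is of the moment at which its call begins: read the wrist's pose just before it. camera_params takes no time and is no camera call; for the wrist camera it gives the pose at the moment of the call.
- robot.hand_in(): hands the job in, once; it reports no verdict.
The state is a dict: "time": time; "qpos": joint angles; "qvel": joint speeds; "joint_efforts": joint torques, N m; "tool_pos": TCP position; "tool_rot": TCP orientation; "contact_force": force on the tool from outside, world axes, zero at the start; "torque": the same for the moment, N m; "opening": finger opening in m.
Only numpy, scipy, OpenCV 4.12 (cv2) and the standard library are available. Lean on these libraries where they do the work, as an engineer would, in place of code of your own. Each camera call takes 0.05 s, during which the arm holds its last target. There are 200 camera calls.

## Task

The case in the green tray is finished: with a fingertip, push the paddle of the green-based flip marker (its white lever starts it) right over its hinge and down until it lies fully flat on its other rest with the blue face up, then press the yellow call button fully down and let it come back up. Only push and press: do not pinch the paddle or its white lever, lift or drag the marker, or press the button before the paddle is over, and leave the red-based marker and everything else as it is.

Things in the scene. Friction and masses are not known exactly. Their poses are not given: they have to be found in the camera images.
- green_stand: Loose flip marker, green base, about 0.9 kg: the one to operate. Origin: centre of the base's underside. Base 136 (x) x 76 (y) x 14 mm high. The paddle starts lying level towards the stand's +x, orange face up, and must end level towards -x, blue face up. Grey rest posts under both places, 45 mm out, 59 mm high. A sideways push above about 6 N can slide the stand.
- green_hinge (a point): Middle of the green marker's hinge line, fixed to the stand, 62 mm straight above its origin; the line runs along the stand's y. Grey cheeks at y = +-33 mm reach 69 mm over the table and 8 mm either side of the line in x. The paddle is a plate 56 mm wide, 5 mm thick, from 3 to 73 mm from the line.
- green_flag (a joint): Angle of the green marker's paddle, rad: 0 = level towards the stand's +x (orange up), 1.57 = upright, 3.14 = folded fully over, level towards -x (blue up). Stops at 0 and 3.14. The hinge is stiff: it takes 0.02 to 0.04 N m to turn and the paddle stays at any angle where it is left, so it does not fall over by itself.
- green_paddle: The green marker's paddle; origin at its plate's centre, 38 mm from the hinge line, x pointing away from the hinge, z out of the orange face. A white lever stands square on the orange face: 42 mm high, 40 mm wide along the hinge line, 5 mm thick, 9.5 to 14.5 mm from the hinge line. Pushing the lever high up, level towards the stand's -x (2 N), swings the paddle up.
- red_stand: Second, identical marker on a red base, also showing orange, to be left alone. Origin and axes as for the green stand.
- red_flag (a joint): Angle of the red marker's paddle, rad; 0 = level towards its stand's +x. Must stay at 0.
- call_top (a point): Centre of the top face of the yellow call button, a round cap 36 mm across, in a white housing fixed to the table. It is pressed straight down.
- call (a joint): How far the call button is pressed, m: 0 = up, 0.006 = fully down (about 5 N). It springs back.
- jar: Loose amber jar with a white cap, 36 mm across, 36 mm high, bystander. Origin at its underside.
- bottle: Loose small bottle with a blue cap, 34 mm across, 75 mm high, bystander. Origin at its underside.
- spatula: Loose blue plastic mixing spatula lying flat, 130 x 14 x 6 mm, bystander. Origin at the centre of its underside.
Things that resemble listed ones, but are neither listed nor needed, are in the scene too. Leave any turquoise look-alike of the part that bears call_top alone. Of the things that look like the green_stand, take the one that is farthest to the robot's right at the start.

How it is judged:
On the way, in this order (a step that is already met when the one before it is completed fails the run):
1. the green marker's paddle lies folded fully over, blue face up (value of joint green_flag above 3 rad), for 0.2 s.
2. the call button is pressed down (value of joint call above 0.0045 m), for 0.04 s.
At the end, for the whole second after the job is handed in: Green marker's paddle over on its other rest (beyond 3.0 of 3.14 rad, blue up); call button was pressed (4.5 of 6 mm) and is back up (within 1.5 mm); green marker upright, at rest, within 40 mm of its start; red marker's paddle within 0.1 rad of its start (value of joint green_flag above 3 rad and value of joint call below 0.0015 m and value of joint red_flag below 0.1 rad and angle between green_stand's own z axis and vertical below 0.05 rad and distance of green_stand from where it was at the start of the episode below 0.04 m and linear speed of green_stand below 0.02 m/s); the robot touches nothing.
It fails at once if the call button is pressed (over 3 mm) before the green paddle is over (value of joint call above 0.003 m and value of joint green_flag below 2.9 rad).
It fails at once if the green marker's paddle is pinched or shoved with more than 32 N on its way over (contact force between the fingers and green_paddle above 32 N and value of joint green_flag below 3 rad).
It fails at once if the green marker is lifted more than 12 mm, tipped more than 0.3 rad or dragged more than 50 mm (height (world z) of green_stand above 0.012 m or angle between green_stand's own z axis and vertical above 0.3 rad or distance of green_stand from where it was at the start of the episode above 0.05 m).
It fails at once if the red marker is moved more than 20 mm or its paddle turned more than 0.15 rad (distance of red_stand from where it was at the start of the episode above 0.02 m or value of joint red_flag above 0.15 rad).
It fails at once if a bystander is moved more than 25 mm (distance of any of jar, bottle, spatula from where it was at the start of the episode above 0.025 m).
It also fails if it takes over 48 s, if anything falls off the work surface, if the arm or the gripper's body presses on something with over 40 N, if the wrist force passes 120 N, or if a joint passes its speed limit or range.

## Working session

There is one attempt and no reset: what is moved stays moved. The work goes in short steps, Python scripts to look and compute and a tool call to move; the robot and the scene stay as the last step left them, time stands still between calls to the robot, and variables do not carry over. Pictures are saved under pics/ and viewed, about 8 in all and at most 12, crops included, and the job is handed in when it is done.

Besides the shell and the picture viewer there is one more tool, called after "Emit:" in YAML: its name, and indented under it one key for each argument. jog_arm: Moves the arm, as the interface text tells. Its arguments: {"type":"object","properties":{"deltas":{"type":"array","items":{"type":"number"}},"claw":{"type":"number"},"newtons":{"type":"number"}},"required":["deltas"]}

```bash
ls; mkdir -p pics; python3 - <<'E'
from cell import robot
import cv2,numpy as np
s=robot.observe();print(s)
ims=[robot.read_camera(n) for n in("scene","top")]
for n,i in zip(("scene","top"),ims): cv2.imwrite(f"pics/{n}0.png",i[:,:,::-1]); print({k:np.round(v,3).tolist() for k,v in robot.camera_params(n).items()})
cv2.imwrite("pics/both0.png",cv2.resize(ims[1],(800,600),interpolation=cv2.INTER_CUBIC)[:,:,::-1])
E
```

```text
pics
{'time': 0.0, 'qpos': array([-1.27298630e+00,  3.42723136e-01,  1.52502407e+00,  7.24055674e-07,
        1.27538384e+00, -1.45986619e-01]), 'qvel': array([ 1.60514392e-03, -1.91007706e-03,  3.26273836e-05, -1.30771157e-03,
        1.15663996e-03, -1.13788508e-03]), 'joint_efforts': array([-8.55246071e-04, -4.31249285e+01, -2.44217134e+01,  7.16789486e-02,
        5.60505164e-02, -1.33373201e-04]), 'tool_pos': array([ 0.22533113, -0.47375324,  0.23704227]), 'tool_rot': array([-3.14007072e+00, -2.24473413e-04,  4.43796261e-01]), 'contact_force': array([0.07003249, 0.4075457 , 0.84331209]), 'torque': array([0.04468017, 0.00464751, 0.06042755]), 'opening': 0.09153785068061895}
{'fx': 423.194, 'fy': 423.194, 'cx': 254.954, 'cy': 188.591, 'k1': -0.012, 'R': [[-0.275, 0.961, 0.015], [0.789, 0.235, -0.568], [-0.549, -0.144, -0.823]], 't': [0.121, -0.363, 1.439]}
{'fx': 356.5, 'fy': 356.5, 'cx': 259.455, 'cy': 190.604, 'k1': -0.079, 'R': [[0.021, -1.0, 0.011], [-0.99, -0.022, -0.139], [0.139, -0.008, -0.99]], 't': [-0.016, 0.531, 1.153]}
```

View pics/both0.png

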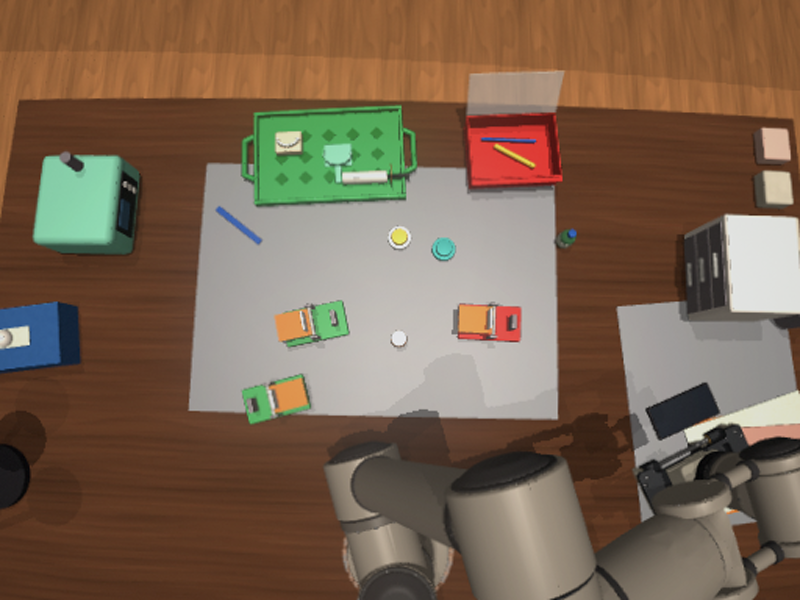

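View pics/scene0.png

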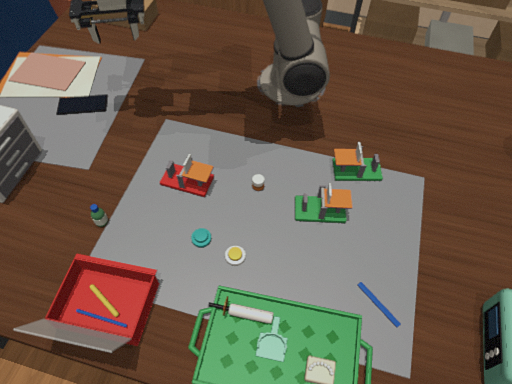

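Top picture (800x600): green-based candidates are A at (312,323) and B at (277,398). The red marker is at (489,322), the yellow button at (399,237), the turquoise look-alike at (444,248), the jar at (399,338), the spatula at (238,225) and the bottle at (567,238). Image right is robot right (-y), so A is the one to use. I'll check this with a close crop.

```bash
cat > h.py <<'E'
import numpy as np,cv2
from cell import robot
def ray(n,uv):
    p=robot.camera_params(n);R=np.array(p['R']);t=np.array(p['t'])
    K=np.array([[p['fx'],0,p['cx']],[0,p['fy'],p['cy']],[0,0,1.]])
    x=cv2.undistortPoints(np.array([[uv]],float),K,np.array([p['k1'],0,0,0.]))[0,0]
    return -R.T@t, R.T@np.array([x[0],x[1],1])
def onz(n,uv,z):
    o,d=ray(n,uv);return o+d*(z-o[2])/d[2]
def proj(n,X):
    p=robot.camera_params(n);K=np.array([[p['fx'],0,p['cx']],[0,p['fy'],p['cy']],[0,0,1.]])
    return cv2.projectPoints(np.array(X,float).reshape(-1,3),cv2.Rodrigues(np.array(p['R']))[0],np.array(p['t']),K,np.array([p['k1'],0,0,0.]))[0][:,0]
E
python3 - <<'E'
from h import *
for nm,uv in dict(A=(312,323),B=(277,398),red=(489,322),btn=(399,237),jar=(399,338)).items(): print(nm,onz("top",np.array(uv)*.64,.03).round(3))
t=cv2.imread("pics/top0.png");s=cv2.imread("pics/scene0.png")
a=cv2.resize(t[180:240,165:235],None,fx=5.7,fy=5.7,interpolation=cv2.INTER_CUBIC)
b=cv2.resize(s[170:230,285:355],None,fx=5.7,fy=5.7,interpolation=cv2.INTER_CUBIC)
cv2.imwrite("pics/crop1.png",np.hstack([a,b]))
E
```

```text
A [0.473 0.193 0.03 ]
B [0.313 0.261 0.03 ]
red [ 0.484 -0.185  0.03 ]
btn [0.666 0.012 0.03 ]
jar [0.445 0.007 0.03 ]
```

View pics/crop1.png

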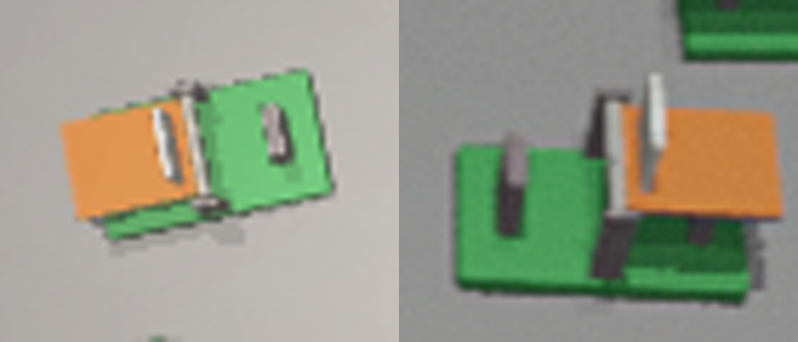

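```bash
python3 - <<'E'
from h import *
from scipy.optimize import least_squares
T=lambda c:((np.array(c)+.5)/5.7-.5)+[165,180]
S=lambda c:((np.array(c)-[399,0]+.5)/5.7-.5)+[285,170]
# stand-frame points; +x toward paddle(world ~+y)=> stand +y ~ world -x
P=[(-.068,-.038,.014),(-.068,.038,.014),(.073,-.028,.0645),(.073,.028,.0645)]
top=[T(c) for c in[(308,70),(332,192),(61,122),(79,219)]]
sc=[S(c) for c in[(457,284),(456,147),(782,217),(773,113)]]
def W(q):
    c,s=np.cos(q[2]),np.sin(q[2]);return np.array(P)@np.array([[c,-s,0],[s,c,0],[0,0,1]]).T+[q[0],q[1],0]
for nm,w in(("both",(1,1)),("top",(1,0)),("scene",(0,1))):
    f=lambda q:np.r_[w[0]*(proj("top",W(q))-top).ravel(),w[1]*(proj("scene",W(q))-sc).ravel()]
    r=least_squares(f,[.473,.193,1.7]);print(nm,r.x.round(4),"res",r.fun.round(1))
# button
for n in("top","scene"):
    im=cv2.imread(f"pics/{n}0.png");h=cv2.cvtColor(im,cv2.COLOR_BGR2HSV)
    m=cv2.inRange(h,(22,120,120),(35,255,255));k,l,st,ce=cv2.connectedComponentsWithStats(m)
    for i in range(1,k):
        if st[i,4]>40: print(n,st[i],ce[i].round(1),[onz(n,ce[i],z).round(4).tolist() for z in(.02,.03,.04)])
E
```

```text
both [0.4775 0.1917 1.8081] res [-0.3 -1.   0.  -0.6 -0.3 -0.2 -0.3 -0.3  0.  -0.9 -0.1 -0.8  0.1 -0.3
 -0.3 -0.1]
top [0.4756 0.1908 1.7958] res [ 0.1 -0.3  0.2  0.2 -0.   0.1 -0.2 -0.  -0.  -0.  -0.  -0.  -0.  -0.
 -0.  -0. ]
scene [0.4791 0.1922 1.8178] res [-0.  -0.  -0.  -0.  -0.  -0.  -0.  -0.   0.2 -0.2 -0.2 -0.1  0.2  0.1
 -0.3  0.2]
top [317  93  25  13  41] [328.9  99. ] [[0.8674, -0.2451, 0.02], [0.8632, -0.243, 0.03], [0.859, -0.2409, 0.04]]
top [251 147  10   9  72] [255.2 151.1] [[0.6704, 0.0123, 0.02], [0.6678, 0.0123, 0.03], [0.6653, 0.0122, 0.04]]
scene [229 247  13  13 131] [234.8 253.4] [[0.6744, 0.0143, 0.02], [0.679, 0.016, 0.03], [0.6835, 0.0177, 0.04]]
scene [ 90 285  29  32 195] [103.9 300.2] [[0.8736, -0.2405, 0.02], [0.876, -0.2362, 0.03], [0.8785, -0.2318, 0.04]]
```

A is confirmed as the right marker: it is at y = 0.19, against 0.26 for B. The crop shows its lever near (165,145) and its paddle towards +y, so the stand is at (0.4775, 0.1915) with yaw about 1.808. The tool needs yaw 1.808, so that its x lies along the stand's x. I'll travel high with the gripper shut.

Emit:
jog_arm:
  deltas: [0.8,1,0,0,0,0.12,0.8,1,0,0,0,0.12,0.8,1,0,0,0,0.12,0.8,1,0,0,0,0.12]
  claw: 0
  newtons: 10

```text
time: 0.43
tool_pos: [0.3082, -0.3692, 0.2375]
tool_rot: [-3.14, -0.003, 0.637]
contact_force: [0.7, -1.1, -0.4]
opening: 0.0696
```

Emit:
jog_arm:
  deltas: [0.8,1,0,0,0,0.12,0.8,1,0,0,0,0.12,0.8,1,0,0,0,0.12,0.8,1,0,0,0,0.12]

```text
time: 0.77
tool_pos: [0.3882, -0.2695, 0.2376]
tool_rot: [-3.141, -0.002, 0.826]
contact_force: [0.0, 1.3, 0.5]
opening: 0.0429
```

Emit:
jog_arm:
  deltas: [0.8,1,0,0,0,0.12,0.8,1,0,0,0,0.12,0.8,1,0,0,0,0.12,0.8,1,0,0,0,0.12]

```text
time: 1.1
tool_pos: [0.4682, -0.1699, 0.2375]
tool_rot: [3.141, -0.002, 1.014]
contact_force: [-1.0, -0.2, -0.2]
opening: 0.0166
```

Emit:
jog_arm:
  deltas: [0,1,0,0,0,0.12,0,1,0,0,0,0.12,0,1,0,0,0,0.12]

```text
time: 1.35
tool_pos: [0.4645, -0.0712, 0.2373]
tool_rot: [-3.14, -0.001, 1.202]
contact_force: [-0.8, 0.6, -0.4]
opening: 0.0009
```

Emit:
jog_arm:
  deltas: [0,1,0,0,0,0.12,0,1,0,0,0,0.12,0,1,0,0,0,0.12]

```text
time: 1.6
tool_pos: [0.4647, 0.0287, 0.2376]
tool_rot: [-3.141, -0.001, 1.391]
contact_force: [0.2, -0.8, 0.0]
opening: 0.0006
```

Emit:
jog_arm:
  deltas: [0,1,0,0,0,0.13,0,1,0,0,0,0.13,0,1,0,0,0,0.13]

```text
time: 1.85
tool_pos: [0.465, 0.1288, 0.2376]
tool_rot: [-3.141, -0.001, 1.596]
contact_force: [-0.3, 0.1, 0.7]
opening: 0.0002
```

Emit:
jog_arm:
  deltas: [0,1,0,0,0,0.13,0,1,0,0,0,0.13,0,1,0,0,0,0.13]

```text
time: 2.1
tool_pos: [0.4653, 0.229, 0.2375]
tool_rot: [3.141, -0.001, 1.801]
contact_force: [-0.3, 0.1, -0.7]
opening: 0.0008
```

Above the paddle now. One wrist picture with the model overlaid will check the pose.

```bash
python3 - <<'E'
from h import *
q=[.4775,.1915,1.808]
P=np.array([(-.068,-.038,.014),(-.068,.038,.014),(.073,-.028,.0645),(.073,.028,.0645),(.012,-.02,.1065),(.012,.02,.1065)])
c,s=np.cos(q[2]),np.sin(q[2]);W=P@np.array([[c,-s,0],[s,c,0],[0,0,1]]).T+[q[0],q[1],0]
uv=proj("wrist",W);print(uv.round(0).tolist())
im=robot.read_camera("wrist")[:,:,::-1].copy()
for u in uv: cv2.circle(im,tuple(int(round(v)) for v in u),4,(255,0,255),1)
cv2.imwrite("pics/w1.png",im)
E
```

```text
[[284.0, 242.0], [229.0, 243.0], [281.0, 144.0], [230.0, 144.0], [276.0, 209.0], [237.0, 209.0]]
```

View pics/w1.png

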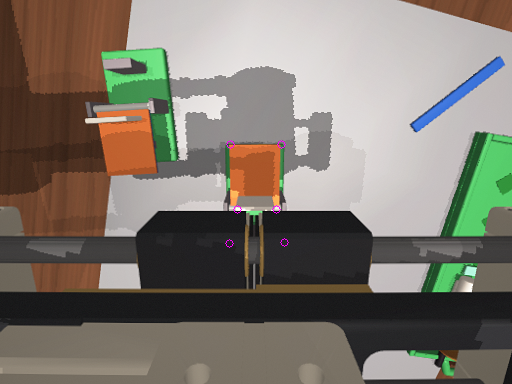

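The overlay agrees: the predicted paddle corners (230,144) and (281,144) sit on the orange corners, and the finger centre at column 255 lines up with the paddle's middle. Descending behind the lever.

Emit:
jog_arm:
  deltas: [0.03,0,-0.4,0,0,0,0.03,0,-0.8,0,0,0,0.03,0,-0.8,0,0,0]

```text
time: 2.4
tool_pos: [0.4646, 0.2236, 0.1512]
tool_rot: [-3.128, 0.002, 1.794]
contact_force: [-1.7, -0.2, -1.4]
opening: 0.0005
```

Emit:
jog_arm:
  deltas: [0,0,-0.25,0,0,0,0,0,-0.5,0,0,0,0,0,-0.5,0,0,0]

```text
time: 2.65
tool_pos: [0.4668, 0.2242, 0.1053]
tool_rot: [-3.135, 0.001, 1.793]
contact_force: [-1.1, -0.5, -0.6]
opening: 0.0003
```

Emit:
jog_arm:
  deltas: [0,0,0,0,0,0,0,0,0,0,0,0]

```text
time: 2.82
tool_pos: [0.4697, 0.2256, 0.1098]
tool_rot: [3.139, -0.0, 1.794]
contact_force: [-0.5, -0.3, 1.0]
opening: 0.0005
```

```bash
python3 - <<'E'
from h import *
s=robot.observe();print(s['tool_pos'],s['tool_rot'],s['qvel'].round(3),s['contact_force'])
t=robot.read_camera("scene")[:,:,::-1];t2=robot.read_camera("wrist")[:,:,::-1]
cv2.imwrite("pics/s2.png",np.hstack([cv2.resize(t[140:240,275:405],(520,400),interpolation=cv2.INTER_CUBIC),cv2.resize(t2[90:290,180:330],(280,400))]))
E
```

```text
[0.46970353 0.22564766 0.10976888] [ 3.13910098e+00 -1.10115977e-04  1.79396739e+00] [ 0.004 -0.011 -0.005  0.002 -0.011  0.002] [-0.53921558 -0.34697824  0.97962487]
```

View pics/s2.png

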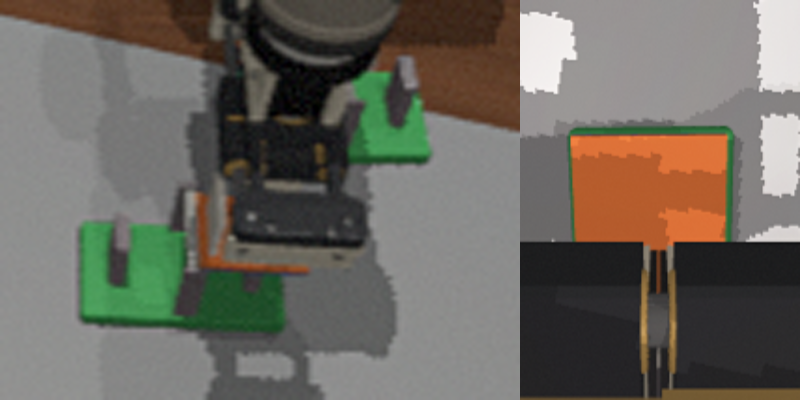

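The tool is at stand x of about +35 mm, centred in y, and the lever is untouched. The scene crop shows the paddle still level. Now pushing the lever along the stand's -x, which is (0.234, -0.972).

Emit:
jog_arm:
  deltas: [0.014,-0.058,0,0,0,0,0.028,-0.117,0,0,0,0,0.037,-0.156,0,0,0,0,0.047,-0.194,0,0,0,0,0.056,-0.233,0,0,0,0]

```text
time: 3.33
tool_pos: [0.4743, 0.2021, 0.1081]
tool_rot: [3.141, -0.0, 1.794]
contact_force: [0.7, 0.6, 1.4]
opening: 0.0003
```

Emit:
jog_arm:
  deltas: [0.014,-0.06,0,0,0,0,0.03,-0.12,0,0,0,0,0.04,-0.18,-0.02,0,0,0,0.056,-0.24,-0.05,0,0,0,0.056,-0.24,-0.06,0,0,0]

```text
time: 3.75
tool_pos: [0.4797, 0.1772, 0.1012]
tool_rot: [-3.141, 0.001, 1.794]
contact_force: [0.2, -0.4, 2.4]
opening: 0.0005
```

Emit:
jog_arm:
  deltas: [0.009,-0.035,-0.035,0,0,0,0.018,-0.07,-0.07,0,0,0,0.022,-0.09,-0.1,0,0,0,0.028,-0.12,-0.15,0,0,0,0.028,-0.12,-0.15,0,0,0]

```text
time: 4.17
tool_pos: [0.4823, 0.166, 0.0858]
tool_rot: [-3.141, 0.0, 1.795]
contact_force: [-0.1, -0.0, -0.9]
opening: 0.0004
```

```bash
python3 - <<'E'
from h import *
s=robot.observe();print(s['tool_pos'],s['contact_force'])
t=robot.read_camera("scene")[:,:,::-1];t2=robot.read_camera("wrist")[:,:,::-1]
cv2.imwrite("pics/s3.png",np.hstack([cv2.resize(t[140:240,275:375],(400,400),interpolation=cv2.INTER_CUBIC),cv2.resize(t2[:250,130:380],(400,400))]))
E
```

```text
[0.48228285 0.16596454 0.08582953] [-0.05954755 -0.04112221 -0.93417159]
```

View pics/s3.png

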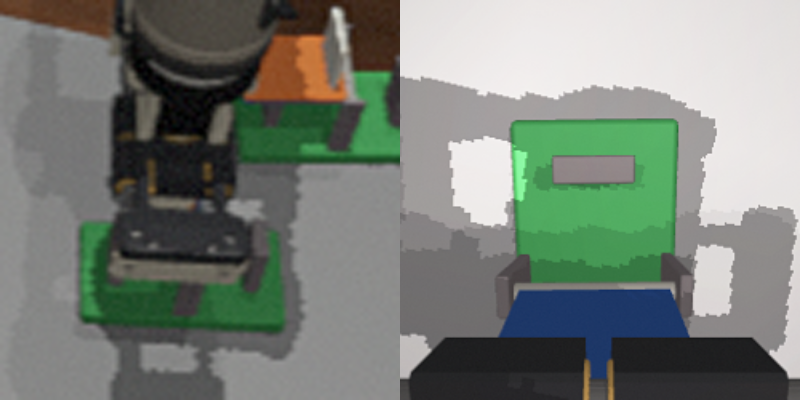

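Blue is visible in the wrist view and the base has not moved. The paddle is at about 90°, where it stays by itself. Next: lift straight up, cross over to the +x side and push the blue face.

Emit:
jog_arm:
  deltas: [0,0,0.3,0,0,0,0,0,0.6,0,0,0,0,0,0.85,0,0,0,0,0,0.85,0,0,0]

```text
time: 4.6
tool_pos: [0.485, 0.1673, 0.1767]
tool_rot: [3.132, 0.0, 1.795]
contact_force: [1.8, 0.6, -0.0]
opening: 0.0005
```

Emit:
jog_arm:
  deltas: [-0.07,0.3,0,0,0,0,-0.145,0.6,0,0,0,0,-0.145,0.6,0,0,0,0]

```text
time: 4.85
tool_pos: [0.4665, 0.2302, 0.1716]
tool_rot: [-3.142, -0.002, 1.797]
contact_force: [-0.1, -0.3, 0.0]
opening: 0.0007
```

Emit:
jog_arm:
  deltas: [0,0,-0.25,0,0,0,0,0,-0.5,0,0,0,0,0,-0.5,0,0,0]

```text
time: 5.1
tool_pos: [0.465, 0.2257, 0.1175]
tool_rot: [-3.133, 0.001, 1.796]
contact_force: [-1.6, -0.6, -1.3]
opening: 0.0009
```

Emit:
jog_arm:
  deltas: [0.023,-0.1,0,0,0,0,0.047,-0.2,0,0,0,0,0.063,-0.27,0,0,0,0,0.08,-0.33,0,0,0,0,0.094,-0.39,0,0,0,0]

```text
time: 5.52
tool_pos: [0.4782, 0.1866, 0.1227]
tool_rot: [3.14, -0.0, 1.794]
contact_force: [-0.1, 0.8, -0.9]
opening: 0.0004
```

Emit:
jog_arm:
  deltas: [0.02,-0.085,-0.03,0,0,0,0.04,-0.165,-0.08,0,0,0,0.055,-0.23,-0.14,0,0,0,0.067,-0.28,-0.21,0,0,0,0.067,-0.28,-0.21,0,0,0]

```text
time: 5.93
tool_pos: [0.4834, 0.1583, 0.099]
tool_rot: [-3.139, 0.0, 1.794]
contact_force: [-0.2, -0.4, 0.2]
opening: 0.0008
```

Emit:
jog_arm:
  deltas: [0.006,-0.025,-0.05,0,0,0,0.013,-0.05,-0.11,0,0,0,0.016,-0.065,-0.17,0,0,0,0.018,-0.075,-0.22,0,0,0,0.018,-0.075,-0.22,0,0,0]

```text
time: 6.35
tool_pos: [0.4852, 0.1519, 0.0775]
tool_rot: [-3.14, -0.0, 1.795]
contact_force: [0.0, -0.0, -0.1]
opening: 0.0007
```

Emit:
jog_arm:
  deltas: [0,0,-0.02,0,0,0,0,0,-0.04,0,0,0,0,0,-0.04,0,0,0]

```text
time: 6.6
tool_pos: [0.486, 0.1522, 0.0756]
tool_rot: [3.141, 0.0, 1.795]
contact_force: [-2.8, -0.8, 6.6]
opening: 0.0002
```

The 6.6 N upward reaction at TCP z = 0.0756 is what a flat plate should give (predicted 0.0755). I'll press slightly more, then lift and look.

Emit:
jog_arm:
  deltas: [0,0,-0.02,0,0,0,0,0,-0.02,0,0,0,0,0,-0.02,0,0,0]

```text
time: 6.85
tool_pos: [0.4861, 0.1522, 0.0752]
tool_rot: [3.14, 0.0, 1.795]
contact_force: [-6.9, -2.1, 23.1]
opening: 0.0003
```

Emit:
jog_arm:
  deltas: [0,0,0.3,0,0,0,0,0,0.6,0,0,0,0,0,0.9,0,0,0,0,0,0.9,0,0,0]

```text
time: 7.18
tool_pos: [0.4889, 0.1528, 0.1685]
tool_rot: [3.131, 0.001, 1.795]
contact_force: [1.2, 0.2, -0.2]
opening: 0.0004
```

Emit:
jog_arm:
  deltas: [0.4,-0.3,0.3,0,0,0,0.8,-0.6,0.3,0,0,0,0.9,-0.7,0.3,0,0,0,0.9,-0.7,0.3,0,0,0]

```text
time: 7.52
tool_pos: [0.5807, 0.0779, 0.1934]
tool_rot: [3.136, 0.003, 1.791]
contact_force: [-1.7, -0.5, 0.2]
opening: 0.0002
```

```bash
python3 - <<'E'
from h import *
s=robot.observe();print(s['time'],s['tool_pos'],s['contact_force'])
t=robot.read_camera("scene")[:,:,::-1];t2=robot.read_camera("top")[:,:,::-1]
cv2.imwrite("pics/scene4.png",t)
cv2.imwrite("pics/s4.png",np.hstack([cv2.resize(t[160:260,275:375],(400,400),interpolation=cv2.INTER_CUBIC),cv2.resize(t2[160:260,150:250],(400,400),interpolation=cv2.INTER_CUBIC)]))
E
```

```text
7.5167 [0.58067832 0.07791407 0.19337807] [-1.69385218 -0.46192406  0.23966373]
```

View pics/s4.png

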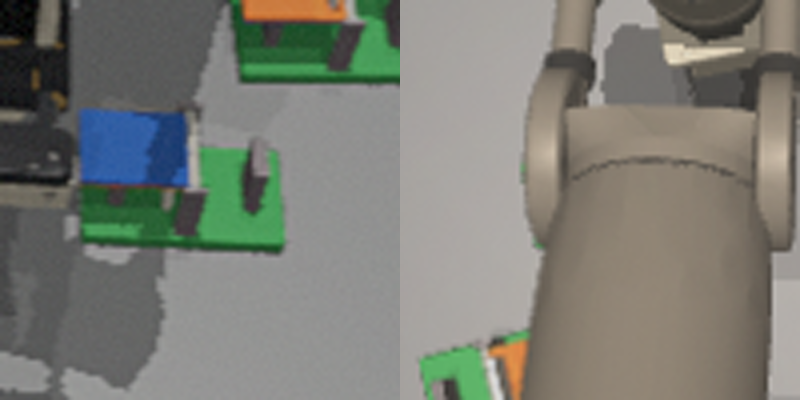

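The scene crop shows the paddle level on its -x rest, blue up at (135,150), with the stand in place; the 23 N on a hard stop agrees. Next I turn the wrist so the gripper body keeps clear of the tray, and aim near the button.

Emit:
jog_arm:
  deltas: [0.1,-0.3,0,0,0,-0.08,0.2,-0.65,0,0,0,-0.16,0.2,-0.65,0,0,0,-0.24,0.2,-0.65,0,0,0,-0.32,0.2,-0.65,0,0,0,-0.35]

```text
time: 8.03
tool_pos: [0.5948, 0.0176, 0.1922]
tool_rot: [-3.14, -0.0, 1.238]
contact_force: [-0.2, -0.1, -1.3]
opening: 0.0003
```

Emit:
jog_arm:
  deltas: [0,0,0,0,0,-0.08,0,0,0,0,0,-0.16,0,0,0,0,0,-0.24,0,0,0,0,0,-0.32,0,0,0,0,0,-0.35]

```text
time: 8.45
tool_pos: [0.5947, 0.0185, 0.1923]
tool_rot: [-3.14, 0.001, 0.69]
contact_force: [0.1, -0.4, 0.3]
opening: 0.0001
```

Emit:
jog_arm:
  deltas: [0,0,0,0,0,-0.08,0,0,0,0,0,-0.16,0,0,0,0,0,-0.24,0,0,0,0,0,-0.3,0,0,0,0,0,-0.3]

```text
time: 8.87
tool_pos: [0.5948, 0.0184, 0.1924]
tool_rot: [-3.141, 0.001, 0.222]
contact_force: [-1.5, 0.2, -0.1]
opening: 0.0005
```

```bash
python3 - <<'E'
from h import *
s=robot.observe();print(s['time'],s['tool_pos'],s['tool_rot'])
im=robot.read_camera("wrist")[:,:,::-1].copy()
h=cv2.cvtColor(im,cv2.COLOR_BGR2HSV)
m=cv2.inRange(h,(22,120,100),(35,255,255));k,l,st,ce=cv2.connectedComponentsWithStats(m)
o,_=ray("wrist",(256,192));print("cam",o.round(3))
L=[]
for i in range(1,k):
    if st[i,4]>100:
        print(st[i],ce[i].round(1),[onz("wrist",ce[i],z).round(4).tolist() for z in(.01,.02,.03)])
        L.append((st[i,4],ce[i]))
c=max(L,key=lambda a:a[0])[1]
A=np.zeros((3,3));b=np.zeros(3)
for n,uv in(("top",(255.2,151.1)),("scene",(234.8,253.4)),("wrist",c)):
    o,d=ray(n,uv);d/=np.linalg.norm(d);M=np.eye(3)-np.outer(d,d);A+=M;b+=M@o
print("tri",np.linalg.solve(A,b).round(4))
cv2.imwrite("pics/w5.png",im)
E
```

```text
8.8667 [0.59480544 0.01836043 0.19237952] [-3.14102121e+00  1.13847456e-03  2.21884534e-01]
cam [0.66  0.033 0.339]
[260  90  32  34 839] [275.6 106.2] [[0.6724, 0.0114, 0.01], [0.672, 0.012, 0.02], [0.6716, 0.0127, 0.03]]
tri [0.6719 0.0123 0.0143]
```

View pics/w5.png

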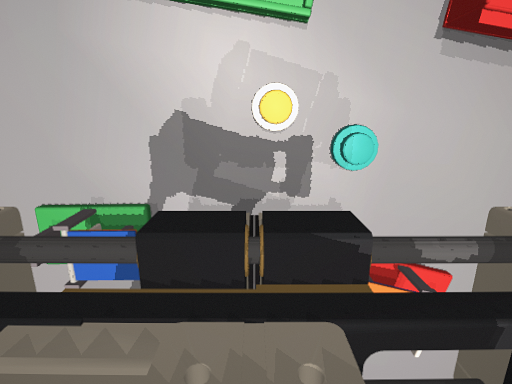

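The button is at pixel (276,106) with the turquoise look-alike at (355,148). The three views meet at (0.672, 0.012, about 0.014–0.02). I'll move over it and come down slowly, watching the force.

Emit:
jog_arm:
  deltas: [0.4,-0.03,0,0,0,0,0.77,-0.06,-0.2,0,0,0,0.77,-0.06,-0.6,0,0,0,0.77,-0.06,-1.0,0,0,0,0.77,-0.06,-1.0,0,0,0]

```text
time: 9.33
tool_pos: [0.6674, 0.0121, 0.0834]
tool_rot: [-3.136, 0.016, 0.228]
contact_force: [-2.1, 0.8, -1.7]
opening: 0.0003
```

Emit:
jog_arm:
  deltas: [0,0,-0.15,0,0,0,0,0,-0.3,0,0,0,0,0,-0.4,0,0,0,0,0,-0.45,0,0,0,0,0,-0.45,0,0,0]

```text
time: 9.75
tool_pos: [0.6724, 0.0114, 0.0478]
tool_rot: [-3.141, 0.001, 0.225]
contact_force: [0.3, 0.0, 0.7]
opening: 0.0007
```

Tip at 0.037. Going down in 2–3 mm steps.

Emit:
jog_arm:
  deltas: [0,0,-0.03,0,0,0,0,0,-0.06,0,0,0,0,0,-0.09,0,0,0,0,0,-0.12,0,0,0,0,0,-0.12,0,0,0]

```text
time: 10.17
tool_pos: [0.6725, 0.0111, 0.0352]
tool_rot: [-3.141, 0.001, 0.224]
contact_force: [-0.6, 0.1, -0.3]
opening: 0.0005
```

Emit:
jog_arm:
  deltas: [0,0,-0.03,0,0,0,0,0,-0.05,0,0,0,0,0,-0.05,0,0,0]

```text
time: 10.42
tool_pos: [0.6732, 0.011, 0.0308]
tool_rot: [3.141, -0.001, 0.224]
contact_force: [-0.4, -1.6, 2.6]
opening: 0.0004
```

Emit:
jog_arm:
  deltas: [0,0,-0.02,0,0,0,0,0,-0.03,0,0,0,0,0,-0.03,0,0,0]

```text
time: 10.67
tool_pos: [0.6732, 0.011, 0.028]
tool_rot: [3.141, -0.001, 0.224]
contact_force: [0.4, -0.0, 4.4]
opening: 0.0011
```

Emit:
jog_arm:
  deltas: [0,0,-0.02,0,0,0,0,0,-0.03,0,0,0,0,0,-0.03,0,0,0]

```text
time: 10.92
tool_pos: [0.6733, 0.011, 0.0271]
tool_rot: [3.141, -0.001, 0.224]
contact_force: [-5.0, -0.7, 14.5]
opening: 0.0003
```

At TCP z = 0.028 the force is 4.4 N, about 5 mm on the spring. At 0.0271 it jumps to 14.5 N, so the hard stop is reached and the button is fully down. Releasing.

Emit:
jog_arm:
  deltas: [0,0,0.2,0,0,0,0,0,0.6,0,0,0,0,0,1,0,0,0,0,0,1,0,0,0]

```text
time: 11.25
tool_pos: [0.6768, 0.0108, 0.1334]
tool_rot: [3.137, -0.013, 0.224]
contact_force: [0.8, -0.4, 2.7]
opening: 0.0006
```

Emit:
jog_arm:
  deltas: [-0.4,-0.2,0.3,0,0,0,-0.7,-0.3,0.6,0,0,0,-0.7,-0.3,0.6,0,0,0,-0.7,-0.3,0.6,0,0,0,-0.7,-0.3,0.6,0,0,0]

```text
time: 11.67
tool_pos: [0.603, -0.0191, 0.185]
tool_rot: [3.141, -0.001, 0.223]
contact_force: [0.9, 0.2, 0.4]
opening: 0.0001
```

```bash
python3 - <<'E'
from h import *
s=robot.observe();print(s['time'],s['tool_pos'],s['contact_force'])
t=robot.read_camera("scene")[:,:,::-1];w=robot.read_camera("wrist")[:,:,::-1]
a=cv2.imread("pics/scene0.png")
def c(im):
    h=cv2.cvtColor(np.ascontiguousarray(im),cv2.COLOR_BGR2HSV);m=cv2.inRange(h,(22,120,120),(35,255,255));k,l,st,ce=cv2.connectedComponentsWithStats(m)
    return [(st[i,4],ce[i].round(1).tolist()) for i in range(1,k) if st[i,4]>40]
print("scene before",c(a),"now",c(t));print("wrist",c(w))
cv2.imwrite("pics/s6.png",cv2.resize(t,(800,600),interpolation=cv2.INTER_CUBIC))
E
```

```text
11.6667 [ 0.6029933  -0.01910152  0.18504719] [0.85809392 0.21848921 0.40262222]
scene before [(np.int32(131), [234.8, 253.4]), (np.int32(195), [103.9, 300.2])] now [(np.int32(132), [234.8, 253.4]), (np.int32(195), [103.9, 300.2])]
wrist [(np.int32(885), [239.3, 106.0])]
```

View pics/s6.png

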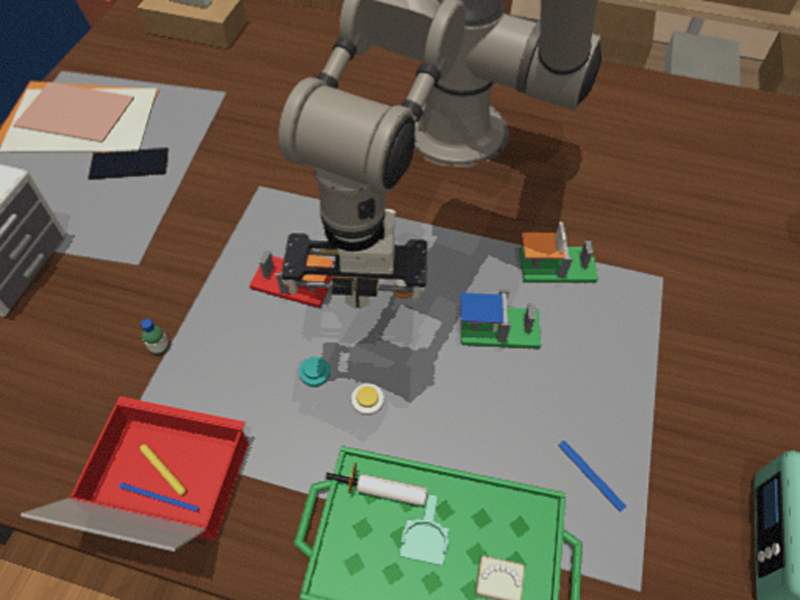

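The final scene shows the blue paddle flat at (485,308) on the green marker, and the yellow cap back at its starting pixel. The red marker, bottle and spatula look undisturbed, and the arm is in free air. Handing in.

```bash
python3 -c "
from cell import robot
print(robot.hand_in())"
```

```text
the job is handed in; nothing more can be done
None
```

I flipped the green marker's paddle and pressed the call button, then handed the job in at about 12 s of the 48 s allowed. No verdict is reported.

- **Paddle:** I used the rightmost green marker. With shut fingers I pushed its white lever until the paddle was about upright, then pushed the blue face over from the other side and pressed it onto its rest. The tool reached 0.0756 m against a predicted 0.0755 m, and the hard stop read 23 N. The pictures show the paddle level with blue up, and the stand looks unmoved.
- **Button:** I pressed the yellow button slowly until the force jumped from 4.4 N to 14.5 N at its stop. After release, the cap is at the same scene-camera pixel as before (234.8, 253.4).
- **Surroundings:** The final picture shows the bottle, spatula, turquoise look-alike and second green marker apparently untouched. The gripper partly hid the red marker and hid the jar in that picture. I never brought the tool down near either of them.

No check failed. The joint angles could not be read directly, so the paddle and button results rest on force, height and pictures.

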